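Swing the lay bar home and pin it

TASK

Get the stencil board ready for the next print: swing the aluminium lay bar round on its pivot until its free end is home against the stop, and press it there with a steady 15 newtons or so for a full second, never more than 25. Then take the keeper pin from its wooden holder and lower it fully into the socket beside the bar so the bar cannot swing back, and let go. Keep the bar flat on the board, do not force the pin, and leave the other things where they are.

Things in the scene. Friction and masses are not known exactly. Their poses are not given: they have to be found in the camera images.
- board: Plywood print board, fixed, 340 x 330 x 24 mm thick (x, y, z of its own frame); a stencil sheet is stuck on it. Origin under its centre. On it, at own (130, -135) mm, stands the steel pivot post of the lay bar, 12 mm thick with a 26 mm cap whose top is 48.5 mm above the table. The board's place and yaw vary.
- bar: Lay bar: loose aluminium bar 385 x 40 x 16 mm, about 0.45 kg, flat on the board, a hole near one end over the pivot post. Origin: pivot axis, bar's underside. Runs along own +y from -25 to +360 mm; sides at own x = -20 and +20 mm. Starts turned 0.3 to 0.63 rad counter-clockwise (from above) from the yaw of the guide; home lies within 0.06 rad of that yaw. Glide pads below: slides with 1 N or so.
- bar_face (a point): Point on the bar's +x side, half-way up (8 mm above its underside), 335 mm from the pivot: the spot that meets the nose of the stop. The stop: a rigid upright aluminium nose on the carriage, 24 mm wide, rounded, reaching 24 mm above the board, on the guide's own x axis.
- stop: Guide of the stop, fixed to the board, same yaw: two aluminium rails along own x, 18 mm high. Between them a dark steel carriage, 50 mm wide, top 23 mm above the table, 1 mm below the board's, is clamped fast anywhere within 18 mm either way: its setting is not measured. Own +x: the way the bar comes home. Origin: on the table under the stop's nose at mid setting. See bar_face, pin_mid.
- pin_mid (a point): Keeper pin, loose, 0.08 kg, half-way up (36 mm above its foot): shank 12 mm thick, 50 mm long, chamfered foot; round grip head 23 mm across spans 14 to 36 mm above this point. Stands in the holder, foot 6 mm above the table. Its socket in the carriage top: round, 14 mm wide, 20 mm deep; centre 47.5 mm before the stop's nose along the guide's -x, so 7.5 mm clear of the bar when home.
- holder: Fixed wooden block 60 x 60 x 30 mm with the pin standing in a 15 mm hole, 24 mm deep, in its middle. Origin under its centre. It stands to the left or the right of the board.
- jar: Paint jar, bystander, 60 mm across, 85 mm high; origin under its centre. It stands on the other side from the holder.
- tape: Roll of tape, bystander, 90 mm across, 24 mm high, lying on the board; origin under its centre.
- tube_board: Paint tube, bystander, about 145 mm long and 34 mm high, lying on the board near its edge; origin under its middle.
- tube_a: Paint tube, bystander, same size, on the table at the left.
- tube_b: Paint tube, bystander, same size, on the table at the left.
- brush: Foam brush, bystander, 190 mm long, on the table at the right far side.
- knife: Spatula, bystander, 200 mm long, on the table at the right.
Things that resemble listed ones, but are neither listed nor needed, are in the scene too. Of the things that look like the part that bears pin_mid, the smallest one is meant.

How it is judged:
By the outcome, as a careful person would: the job done as asked, in the order asked, and still so for the second after the job is handed in, with the robot touching nothing.
It also fails if it takes over 72 s, if anything falls off the work surface, if the arm or the gripper's body presses on something with over 40 N, if the wrist force passes 120 N, or if a joint passes its speed limit or range.

ROBOT

A 6-joint arm with a two-finger parallel gripper is mounted at the origin on the work surface. World frame = base frame: x ahead of the robot, y to its left, z up, the work surface at z = 0. Lengths are in m, angles in rad, forces in N, time in s.
With the tool pointing down it reaches from about 0.35 to 0.85 m from the base axis. Payload 8.1 kg.
Tool frame: the origin (TCP) lies at the very end of the fingers, on their centre line; the grasp point (between the pads) lies 19 mm behind it; z points along the fingers, x is the direction in which the jaws open and shut, and the axes are right-handed (so a half turn about z gives the same grasp; the last joint's range is limited). The gripper opens to 93 mm and grips with 3 to 60 N. Pads are 15 mm wide; open, the fingers measure 128 mm over their backs; the gripper's body (75 mm by 188 mm) begins 65 mm behind the grasp point.
Start: joints at [1.195, 0.13, 1.488, -0, 1.523, -0.085], TCP at [0.172, 0.575, 0.219] pointing down, gripper open.
Joint ranges: [-2.96, 2.96], [-0.89, 2.26], [0.02, 2.5], [-1.34, 4.48], [0, 2.73], [-2.66, 2.66]. Speed limits (rad/s): [2.39, 2.39, 2.79, 3.14, 3.14, 3.14].

INTERFACE

Orientations are given as a rotation vector (axis times angle).
In Python, from plant import robot gives the robot as it stands. The module is installed in compiled form; this text tells all that it offers.
- The arm moves only by the tool jog_arm, never from a script. Its argument "commands" is one flat list of numbers, 5 for each row, row after row: the gripper's target within -1 to 1 (shut at 1, half-way at 0, fully open at -1), then the shift along the tool's x, y, z in m, then the turn about the tool's z in degrees. A call has 1 to 20 rows; each row shifts and turns the commanded pose from where the row before left it, along the tool's axes as they then stand; what a row does not reach is not made up. A row lasts 1/12 s, in which the tool goes at most 41.7 mm and 7.16 degrees, less where a joint would pass 70% of its speed; a pose out of reach is approached as far as the arm can. A call is refused whole if a number of a shift passes 0.0417 or a number of a turn 7.16, either way. A call with a gripper value outside its range is refused whole. The fingers move at their own pace and stop on an object; "grip_force" is the grip in N (left out, the last holds). Time passes only in rows, so rows that do not move let the fingers close. It gives the time, the measured TCP pose, the force and the opening at its end, in the units of the state.
- robot.read_state(): the state, without advancing time (a new reading comes with each control period).
- robot.read_camera(name): name is "scene" or "top" or "wrist"; returns a dict with "img" (384x512x3 uint8, blue, green, red), "vfov" (degrees; the focal length in pixels is half the picture's height over the tangent of half this angle, whatever the lens; pixels are square), "cx", "cy" (the principal point, pixels), "extrinsics" (4x4, takes a point from world to camera coordinates). Camera axes: x right, y down, z forward; pixel columns grow to the right and rows downward; lengths in m; the calibration is good to about 2 mm. A picture is of the moment at which its call begins. There is no depth.
- robot.close_job(): hands the job in, once; it reports no verdict.
Trained networks look in a picture, given as the dict that the camera call returned (one of the last four; its "shot" number tells which), for a name from the list of things; names that differ only in an ending like _2 or _b are one class to them, and where a whole thing is asked for, a point or a joint stands for the part that bears it (a point fixed in the world has none). Each returns a list of dicts, best first, with "score" (0 to 1); they miss things now and then, are a little off and sometimes report something else, mostly with a low value. They report only what shows in the picture. A call takes as long as a camera call. They do not tell look-alikes from the thing itself.
- robot.recognise(thing, picture): "box" ([centre column, centre row, width, height] as shares, 0 to 1, of the picture: columns of its width, rows of its height, round what is visible of it).
- robot.pinpoint(thing, picture): "position" ([row, column] as shares, 0 to 1, of the picture: columns of its width, rows of its height: a listed point, or the origin of a listed thing).
The state is a dict: "t": time; "q": joint angles; "dq": joint speeds; "joint_torque": joint torques, N m; "tool_pos": TCP position; "orientation": TCP orientation; "force": force on the tool from outside, world axes, zero at the start; "wrist_torque": the same for the moment, N m; "opening": finger opening in m.
Only numpy, scipy, OpenCV 4.12 (cv2) and the standard library are available. Lean on these libraries where they do the work, as an engineer would, in place of code of your own. Each camera call takes 0.05 s, during which the arm holds its last target.

## Working session

There is one attempt and no reset: what is moved stays moved. The work goes in short steps, Python scripts to look and compute and a tool call to move; the robot and the scene stay as the last step left them, time stands still between calls to the robot, and variables do not carry over. Pictures are saved under pics/ and viewed, and the job is handed in when it is done.

Besides the shell and the picture viewer there is one more tool, called after "Emit:" as name(argument=value, ...) on one line, values as JSON. jog_arm: Moves the arm, as the interface text tells. Its arguments: {"type":"object","properties":{"commands":{"type":"array"},"grip_force":{"type":"number"}},"required":["commands"]}

```bash
mkdir -p pics; cat > h.py <<'E'
import numpy as np, cv2
from plant import robot
from scipy.spatial.transform import Rotation as R
def K(c):
    f=c["img"].shape[0]/2/np.tan(np.radians(c["vfov"])/2); return f,c["cx"],c["cy"]
def ray(c,row,col):
    f,cx,cy=K(c); E=np.array(c["extrinsics"]); d=np.array([(col-cx)/f,(row-cy)/f,1.]); 
    return -E[:3,:3].T@E[:3,3], E[:3,:3].T@d
def onz(c,row,col,z):
    o,d=ray(c,row,col); return o+d*(z-o[2])/d[2]
def proj(c,p):
    f,cx,cy=K(c); E=np.array(c["extrinsics"]); q=E[:3,:3]@np.array(p)+E[:3,3]; return np.array([cy+f*q[1]/q[2], cx+f*q[0]/q[2]])
def pin(c,n): return [(np.round(np.array(r["position"])*[384,512],1),round(r["score"],2)) for r in robot.pinpoint(n,c)]
E
python3 - <<'E'
from h import *
print(robot.read_state())
for n in ["scene","top"]:
    c=robot.read_camera(n); cv2.imwrite(f"pics/{n}0.png",cv2.resize(c["img"],(800,600),interpolation=cv2.INTER_CUBIC))
    print(n,c["vfov"],c["cx"],c["cy"],np.round(c["extrinsics"],3).tolist())
    for t,z in [("board",0.0),("bar",.024),("bar_face",.032),("stop",0),("pin_mid",.042),("holder",0),("jar",0),("tape",.024)]:
        for p,s in pin(c,t): print(t,p,s,np.round(onz(c,*p,z),4))
E
```

```text
{'t': 0.0, 'q': array([ 1.19457431e+00,  1.31155961e-01,  1.48928835e+00, -2.15666390e-05,
        1.52300531e+00, -8.54063216e-02]), 'dq': array([-2.09614944e-03, -3.05625618e-05, -6.45158070e-04,  7.17916419e-04,
       -4.19315122e-04, -1.16551666e-04]), 'joint_torque': array([ 1.90474078e-03, -5.59820259e+01, -4.91780341e+01,  7.71054765e-02,
        3.45102930e-02, -1.92722696e-04]), 'tool_pos': array([0.17181682, 0.57426874, 0.21758559]), 'orientation': array([ 2.51907552e+00,  1.87552626e+00, -2.46113013e-03]), 'force': array([0.42727859, 0.16177377, 0.62731495]), 'wrist_torque': array([ 0.00862568,  0.0685305 , -0.00112084]), 'opening': 0.09284400907911029}
scene 56.56544538015766 255.39387644059576 193.16496679501816 [[-0.887, 0.461, -0.02, 0.538], [0.332, 0.607, -0.722, -0.121], [-0.32, -0.647, -0.692, 1.319], [0.0, 0.0, 0.0, 1.0]]
board [212.2 270.5] 0.56 [ 0.5513 -0.0018 -0.    ]
bar [208.2 272.1] 0.71 [0.5497 0.0051 0.024 ]
bar [193.8 217. ] 0.62 [ 0.6767 -0.1389  0.024 ]
bar_face [234.  306.9] 0.56 [0.5158 0.1502 0.032 ]
stop [276.  268.2] 0.66 [0.6729 0.2029 0.    ]
pi
[... 562 characters left out ...]
  0.    ]
bar [164.6 288.8] 0.87 [ 0.6914 -0.1395  0.024 ]
bar [206.9 145.3] 0.71 [0.5213 0.3796 0.024 ]
bar_face [215.8 207.2] 0.97 [0.4953 0.1517 0.032 ]
bar_face [227.2 359.8] 0.65 [ 0.4705 -0.4005  0.032 ]
stop [168.1 194.2] 0.73 [0.6715 0.2099 0.    ]
stop [210.6 144.6] 0.16 [0.5083 0.3874 0.    ]
pin_mid [232.6 133.8] 0.63 [0.427  0.4125 0.042 ]
pin_mid [208.7 138.5] 0.54 [0.5134 0.3995 0.042 ]
pin_mid [218.5 170.3] 0.47 [0.4815 0.2832 0.042 ]
holder [209.2 141.7] 0.53 [0.5132 0.3984 0.    ]
holder [164.6 284.8] 0.35 [ 0.6942 -0.1261  0.    ]
jar [225.8 360.4] 0.77 [ 0.4758 -0.4095  0.    ]
tape [211.5 282.9] 0.64 [ 0.5192 -0.1223  0.024 ]
tape [208.2 137.6] 0.43 [0.5157 0.4075 0.024 ]
```

View pics/scene0.png

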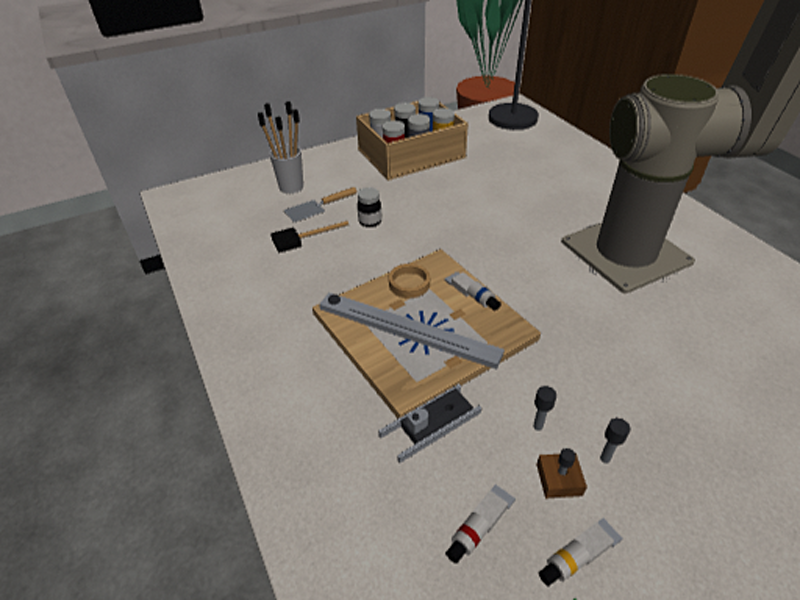

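View pics/top0.png

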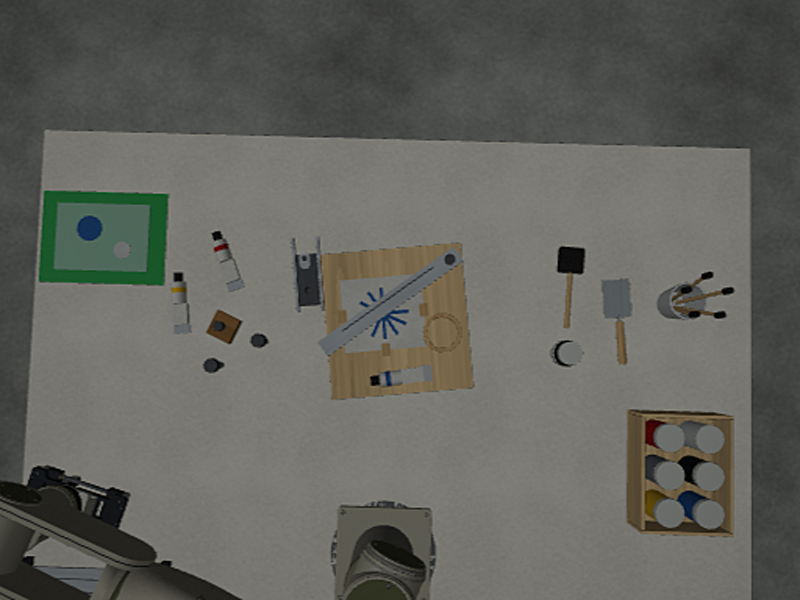

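The top view shows the bar from its pivot at about (450,258) to its free end at (325,345). The guide is at (307,270), the holder with its small pin at (222,326), and two larger look-alikes stand at (212,366) and (259,340). Next I'll move the wrist camera over the guide.

```bash
cat >> h.py <<'E'
def yaw(s=None):
    s=s or robot.read_state(); X=R.from_rotvec(s["orientation"]).as_matrix()[:,0]; return np.degrees(np.arctan2(X[1],X[0]))
def plan(p,psi=None):
    s=robot.read_state(); M=R.from_rotvec(s["orientation"]).as_matrix(); d=M.T@(np.array(p)-s["tool_pos"])
    y=yaw(s); print("pos",np.round(s["tool_pos"],4),"yaw",round(y,2),"F",np.round(s["force"],1),"tool delta mm",np.round(d*1000,1),"turn",None if psi is None else round(y-psi,2),"t",s["t"])
E
python3 - <<'E'
from h import *
plan([.58,.22,.33],90)
E
```

```text
pos [0.172  0.5748 0.2186] yaw 73.34 F [-0.5  0.4  0.7] tool delta mm [-223.   492.6 -111.4] turn -16.66 t 0.9
```

Emit:
jog_arm(commands=[-1,-0.016,0.035,-0.008,0,-1,-0.016,0.035,-0.008,0,-1,-0.016,0.035,-0.008,0,-1,-0.016,0.035,-0.008,0,-1,-0.016,0.035,-0.008,0,-1,-0.016,0.035,-0.008,0,-1,-0.016,0.035,-0.008,0,-1,-0.016,0.035,-0.008,0,-1,-0.016,0.035,-0.008,0,-1,-0.016,0.035,-0.008,0,-1,-0.016,0.035,-0.008,0,-1,-0.016,0.035,-0.008,0,-1,-0.016,0.035,-0.008,0,-1,-0.016,0.035,-0.008,0,-1,0,0,0,-5.5,-1,0,0,0,-5.5,-1,0,0,0,-5.5,1,0,0,0,0,1,0,0,0,0])

```text
t: 2.48
tool_pos: [0.5772, 0.2197, 0.3306]
orientation: [-2.228, -2.215, 0.0]
force: [0.2, -0.2, -0.6]
opening: 0.0839
```

```bash
python3 - <<'E'
from h import *
plan([.58,.22,.33],90)
c=robot.read_camera("wrist"); cv2.imwrite("pics/w1.png",cv2.resize(c["img"],(800,600),interpolation=cv2.INTER_CUBIC))
print(c["vfov"],np.round(c["extrinsics"],3).tolist())
for t,z in [("board",0.0),("bar",.024),("bar_face",.032),("stop",0),("pin_mid",.042),("holder",0)]:
    for p,s in pin(c,t): print(t,p,s,np.round(onz(c,*p,z),4))
E
```

```text
pos [0.5772 0.2197 0.3306] yaw 89.67 F [ 0.2 -0.2 -0.6] tool delta mm [0.3 2.8 0.6] turn -0.33 t 2.4833
71.0305066650804 [[0.006, 1.0, 0.001, -0.223], [0.97, -0.006, 0.242, -0.614], [0.242, -0.001, -0.97, 0.359], [0.0, 0.0, 0.0, 1.0]]
board [142.7 124.6] 0.92 [ 0.5378 -0.0192  0.    ]
board [156.7 406.9] 0.26 [0.566  0.4976 0.    ]
bar [226.3  64.6] 0.81 [ 0.6895 -0.1387  0.024 ]
bar_face [122.3 211.5] 0.81 [0.5032 0.1455 0.032 ]
stop [211.4 246.5] 0.8 [0.67   0.2006 0.    ]
stop [126.8 350.1] 0.69 [0.512  0.3887 0.    ]
pin_mid [110.1 296.3] 0.92 [0.485  0.2852 0.042 ]
pin_mid [ 65.9 370.2] 0.68 [0.4197 0.3985 0.042 ]
pin_mid [126.1 361.2] 0.63 [0.5108 0.3925 0.042 ]
pin_mid [128.9  59.1] 0.61 [ 0.5125 -0.104   0.042 ]
holder [130.  349.4] 0.72 [ 0.5175  0.3879 -0.    ]
holder [210.4 346.3] 0.19 [0.6691 0.3938 0.    ]
```

View pics/w1.png

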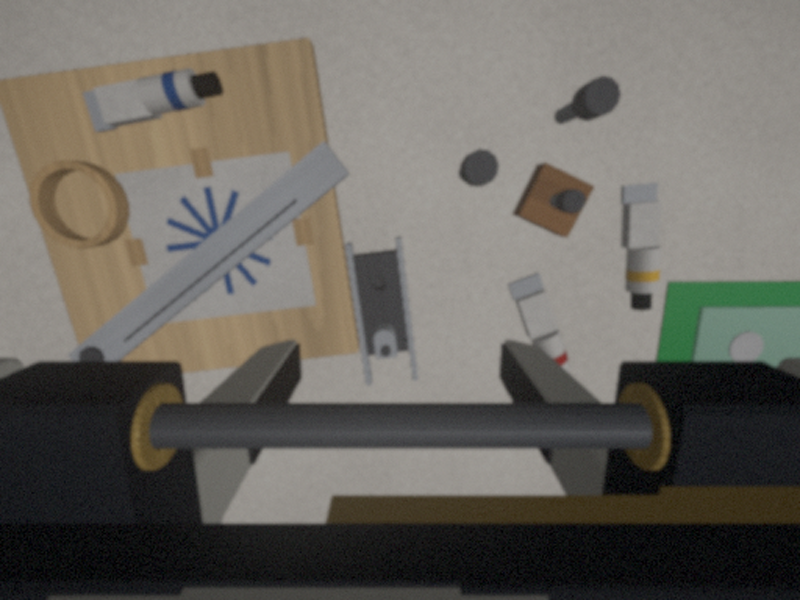

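The wrist picture shows the guide at (350-415, 240-380), with its nose at about (385,340) and socket at about (379,286). The holder is at (555,200). I'll enlarge the guide and holder.

```bash
python3 - <<'E'
from h import *
c=robot.read_camera("wrist"); im=c["img"]
np.save("c1.npy",c,allow_pickle=True)
a=cv2.resize(im[145:250,205:285],None,fx=5.7,fy=5.7,interpolation=cv2.INTER_CUBIC)
b=cv2.resize(im[40:160,290:410],None,fx=5,fy=5,interpolation=cv2.INTER_CUBIC)[:600,:344]
b=cv2.resize(im[100:155,325:385],None,fx=5.7,fy=5.7,interpolation=cv2.INTER_CUBIC)
o=np.zeros((600,800,3),np.uint8); o[:a.shape[0],:a.shape[1]]=np.clip(a*1.8,0,255); o[:b.shape[0],458:458+b.shape[1]]=np.clip(b*1.8,0,255)[:,:342]
cv2.imwrite("pics/w1z.png",o)
s=.64
for n,(u,v),z in [("Bedge_near",(312,42),.024),("Bedge_far",(358,350),.024),("pivot cap",(92,357),.0485),("bar end a",(326,144),.04),("bar end b",(347,174),.04),("socket",(379,286),.023),("railL0",(349,240),.018),("railL1",(369,382),.018),("railR0",(399,238),.018),("railR1",(415,378),.018),("pinhead",(572,201),.078),("holder c",(554,200),.03)]:
    print(n,np.round(onz(c,v*s,u*s,z),4))
E
```

```text
Bedge_near [0.3583 0.1319 0.024 ]
Bedge_far [0.6868 0.1692 0.024 ]
pivot cap [ 0.6851 -0.1307  0.0485]
bar end a [0.4568 0.1442 0.04  ]
bar end b [0.4863 0.1647 0.04  ]
socket [0.6091 0.1954 0.023 ]
railL0 [0.5568 0.162  0.018 ]
railL1 [0.731 0.181 0.018]
railR0 [0.5547 0.2186 0.018 ]
railR1 [0.7258 0.2377 0.018 ]
pinhead [0.514  0.3867 0.078 ]
holder c [0.5134 0.3863 0.03  ]
```

View pics/w1z.png

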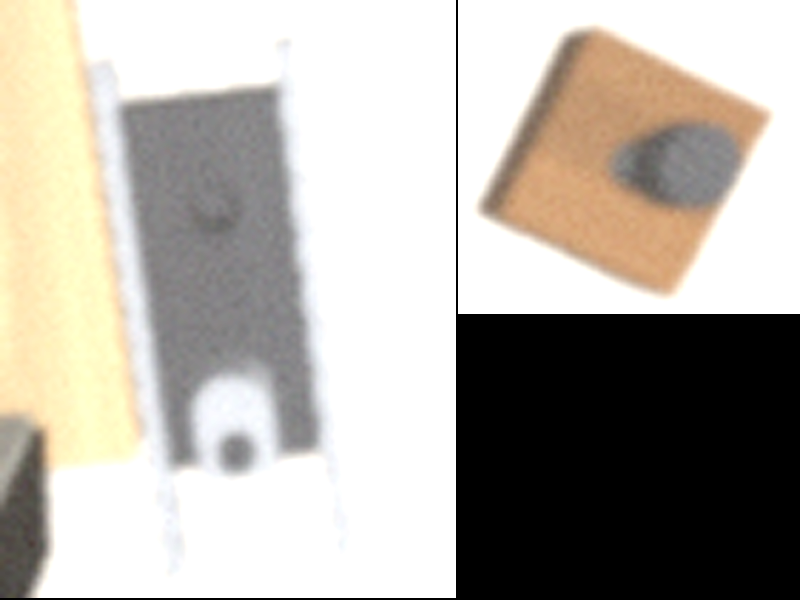

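```bash
python3 - <<'E'
from h import *
c=np.load("c1.npy",allow_pickle=True).item(); s=.64
for n,(u,v),z in [("tubecap",(221,85),.04),("tubecap",(215,98),.04),("pinB top",(480,167),.09),("pinB top",(480,167),.075)]: print(n,np.round(onz(c,v*s,u*s,z),4))
def rp(phi,x,y):
    a=np.radians(phi); return np.array([.687,-.133])+[np.cos(a)*x-np.sin(a)*y,np.sin(a)*x+np.cos(a)*y]
for phi,x in [(36.9,-.055),(36.9,-.035),(30,-.034),(25,-.032),(20,-.031),(15,-.03),(12,-.029),(9,-.028)]: print(phi,np.round(rp(phi,x,.327),4))
p=rp(36.9,-.055,.327)
plan([*p,.12],98.9)
E
```

```text
tubecap [0.4013 0.0425 0.04  ]
tubecap [0.4131 0.0352 0.04  ]
pinB top [0.483  0.2939 0.09  ]
pinB top [0.4821 0.2966 0.075 ]
36.9 [0.4467 0.0955]
36.9 [0.4627 0.1075]
30 [0.4941 0.1332]
25 [0.5198 0.1498]
20 [0.546  0.1637]
15 [0.5734 0.1751]
12 [0.5906 0.1808]
9 [0.6082 0.1856]
pos [0.5771 0.2198 0.3307] yaw 89.81 F [ 0.1  0.2 -0.2] tool delta mm [-124.8 -130.1  210.7] turn -9.09 t 2.8833
```

Emit:
jog_arm(commands=[1,-0.0178,-0.0186,0.03,0,1,-0.0178,-0.0186,0.03,0,1,-0.0178,-0.0186,0.03,0,1,-0.0178,-0.0186,0.03,0,1,-0.0178,-0.0186,0.03,0,1,-0.0178,-0.0186,0.03,0,1,-0.0178,-0.0186,0.03,0,1,0,0,0,-4.5,1,0,0,0,-4.5,1,0,0,0,0,1,0,0,0,0], grip_force=20)

```text
t: 3.8
tool_pos: [0.447, 0.0955, 0.1211]
orientation: [2.047, 2.383, 0.001]
force: [0.5, 0.0, -0.1]
opening: 0.0001
```

```bash
python3 - <<'E'
from h import *
plan([.4467,.0955,.029],98.9); print(robot.read_state()["opening"])
c=robot.read_camera("wrist"); cv2.imwrite("pics/w2.png",cv2.resize(c["img"],(800,600),interpolation=cv2.INTER_CUBIC))
E
```

```text
pos [0.447  0.0955 0.1211] yaw 98.68 F [ 0.5  0.  -0.1] tool delta mm [ 0.  -0.4 92.1] turn -0.22 t 3.8
0.00012639407088255736
```

View pics/w2.png

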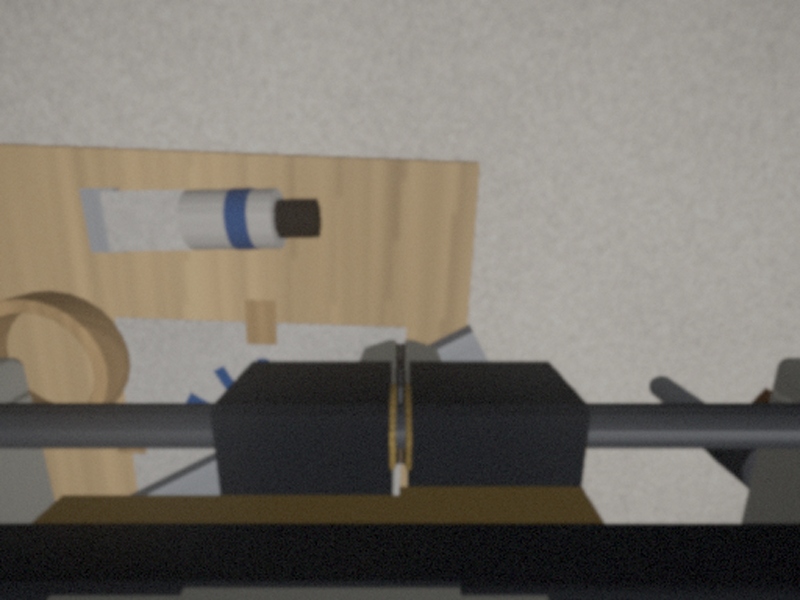

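Emit:
jog_arm(commands=[1,0,0,0.0307,0,1,0,0,0.0307,0,1,0,0,0.0307,0,1,0.0048,0.0087,0,0,1,0.0048,0.0087,0,0,1,0.0052,0.0087,0,0,1,0.0052,0.0087,0,0,1,0.0052,0.0087,0,0,1,0.0052,0.0087,0,0,1,0.0042,0.0093,0,0,1,0.0042,0.0093,0,0,1,0.0042,0.0093,0,0,1,0.0033,0.0093,0,0,1,0.0033,0.0093,0,0,1,0.0033,0.0093,0,0,1,0.0024,0.008,0,0,1,0.0024,0.006,0,0,1,0,0,0,0])

```text
t: 5.35
tool_pos: [0.5597, 0.1721, 0.0289]
orientation: [2.043, 2.385, 0.002]
force: [0.3, 0.6, 0.8]
opening: 0.0004
```

```bash
python3 - <<'E'
from h import *
plan([.6082,.1856,.029],98.9)
for n in ["scene","wrist"]:
  c=robot.read_camera(n); im=c["img"]
  if n=="scene": im=im[150:330,190:430]
  cv2.imwrite(f"pics/{n}3.png",cv2.resize(im,(800,600),interpolation=cv2.INTER_CUBIC))
E
```

```text
pos [0.5597 0.1721 0.0289] yaw 98.83 F [0.3 0.6 0.8] tool delta mm [ 5.9 50.  -0. ] turn -0.07 t 5.35
```

View pics/scene3.png

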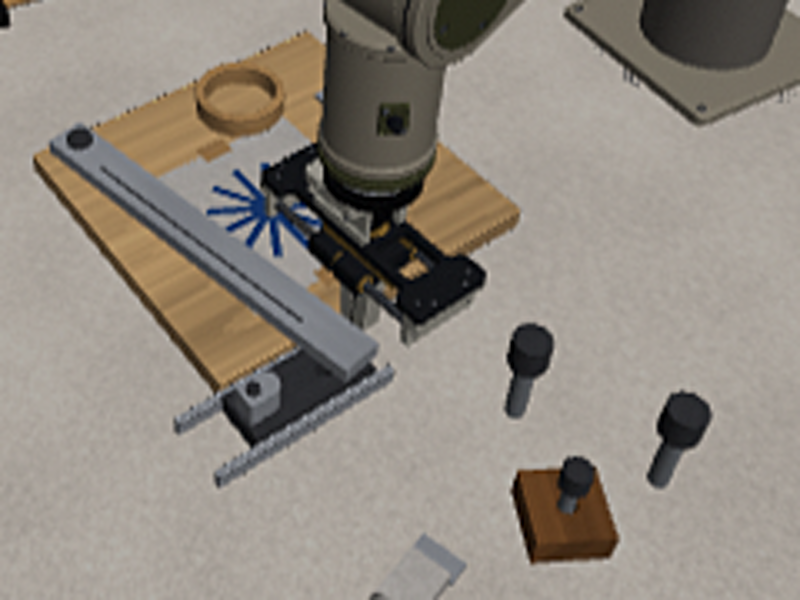

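View pics/wrist3.png

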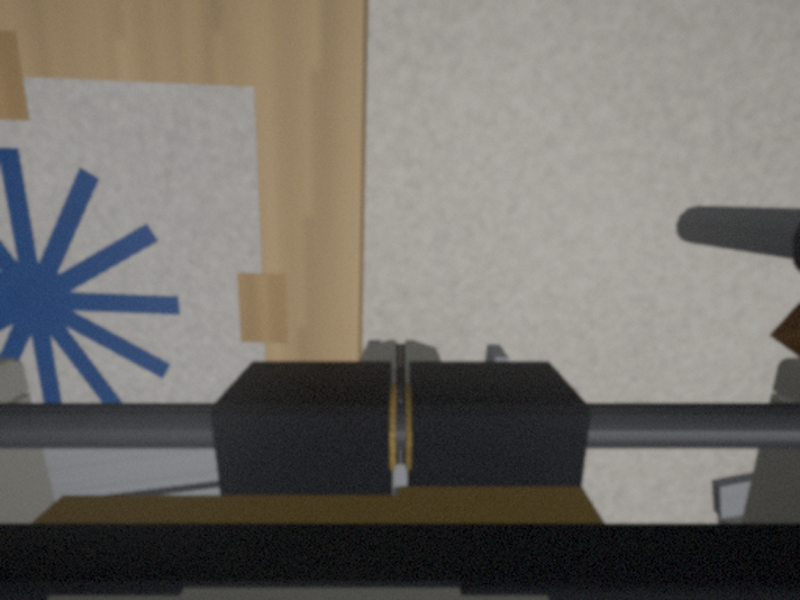

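The scene view shows the bar riding on the closed fingers, still some 50 mm short of the nose. I'll carry on slowly.

Emit:
jog_arm(commands=[1,0.0008,0.005,0,0,1,0.0008,0.005,0,0,1,0.0006,0.005,0,0,1,0.0006,0.005,0,0,1,0.0006,0.004,0,0,1,0.0005,0.003,0,0,1,0.0005,0.003,0,0,1,0.0004,0.002,0,0,1,0.0002,0.001,0,0,1,0,0,0,0])

```text
t: 6.28
tool_pos: [0.5905, 0.1812, 0.0286]
orientation: [2.044, 2.386, 0.0]
force: [-0.8, -0.1, -0.7]
opening: 0.0003
```

```bash
python3 - <<'E'
from h import *
plan([.6082,.1856,.029],98.9)
for n in ["scene"]:
  c=robot.read_camera(n); im=c["img"]
  if n=="scene": im=im[225:315,220:340]
  cv2.imwrite(f"pics/{n}4.png",cv2.resize(im,(800,600),interpolation=cv2.INTER_CUBIC))
E
```

```text
pos [0.5905 0.1812 0.0286] yaw 98.84 F [-0.8 -0.1 -0.7] tool delta mm [ 1.6 18.2 -0.4] turn -0.06 t 6.2833
```

View pics/scene4.png

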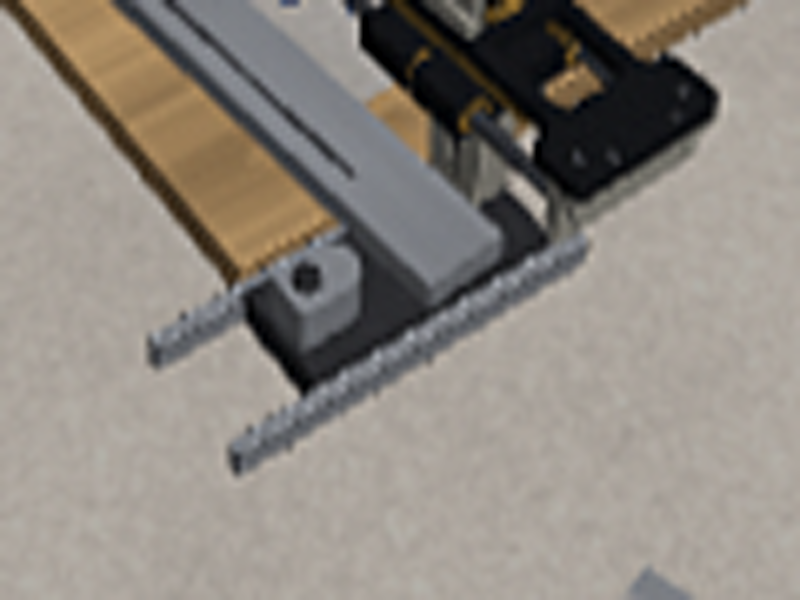

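The bar end is now over the carriage, about 15–18 mm before the nose.

Emit:
jog_arm(commands=[1,0.0002,0.002,0,0,1,0.0002,0.002,0,0,1,0.0002,0.002,0,0,1,0.0001,0.0015,0,0,1,0.0001,0.001,0,0,1,0.0001,0.001,0,0,1,0.0001,0.001,0,0,1,0.0001,0.001,0,0,1,0,0,0,0])

```text
t: 7.08
tool_pos: [0.6016, 0.1842, 0.0286]
orientation: [2.044, 2.386, 0.0]
force: [-1.9, -0.2, 1.0]
opening: 0.001
```

```bash
python3 - <<'E'
from h import *
plan([.6082,.1856,.029],98.9)
c=robot.read_camera("scene"); im=c["img"][225:315,220:340]
cv2.imwrite(f"pics/scene5.png",cv2.resize(im,(800,600),interpolation=cv2.INTER_CUBIC))
E
```

```text
pos [0.6016 0.1842 0.0286] yaw 98.84 F [-1.9 -0.2  1. ] tool delta mm [ 0.4  6.7 -0.4] turn -0.06 t 7.0833
```

View pics/scene5.png

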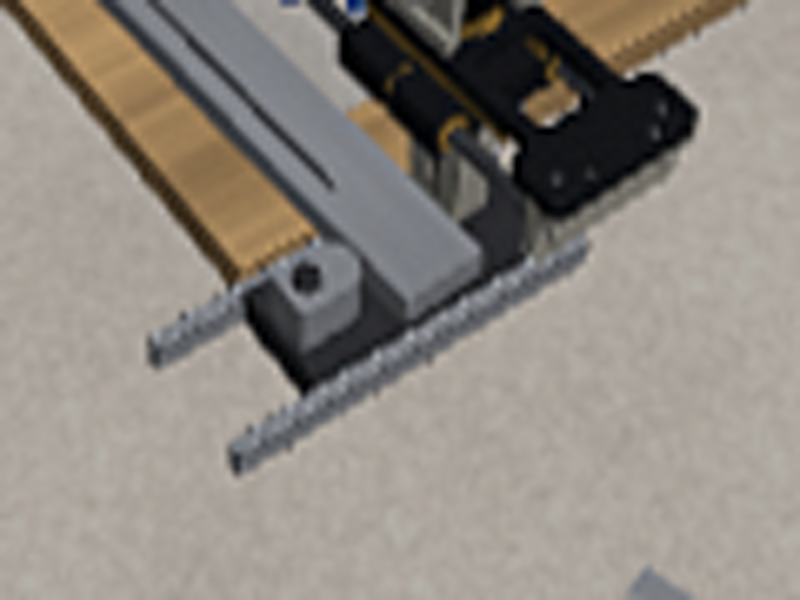

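Emit:
jog_arm(commands=[1,0,0.0008,0,0,1,0,0.0008,0,0,1,0,0.0008,0,0,1,0,0.0006,0,0,1,0,0.0005,0,0,1,0,0.0005,0,0,1,0,0,0,0])

```text
t: 7.72
tool_pos: [0.6054, 0.1848, 0.0285]
orientation: [-2.044, -2.386, -0.0]
force: [-1.2, 0.5, 0.3]
opening: 0.0007
```

```bash
python3 - <<'E'
from h import *
plan([.6082,.1856,.029],98.9)
c=robot.read_camera("scene"); im=c["img"][225:315,220:340]
cv2.imwrite(f"pics/scene6.png",cv2.resize(im,(800,600),interpolation=cv2.INTER_CUBIC))
E
```

```text
pos [0.6054 0.1848 0.0285] yaw 98.84 F [-1.2  0.5  0.3] tool delta mm [ 0.3  2.9 -0.5] turn -0.06 t 7.7167
```

View pics/scene6.png

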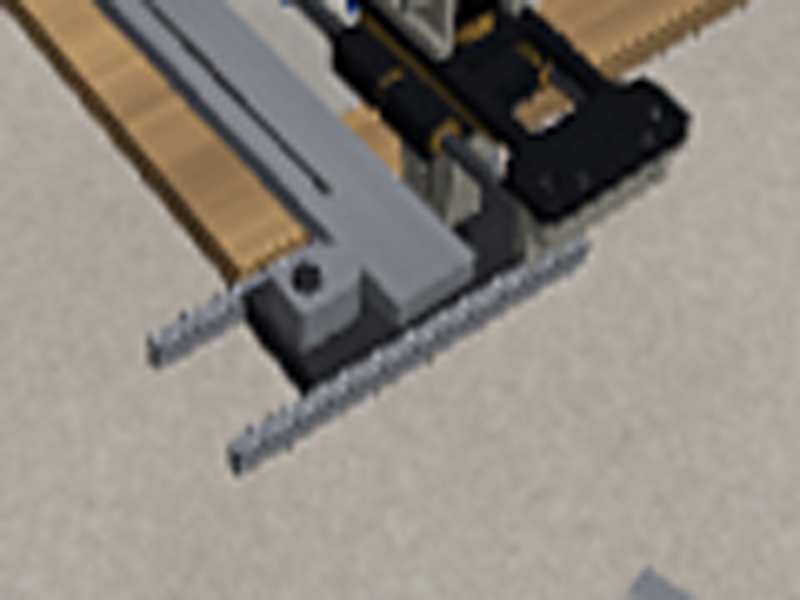

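Emit:
jog_arm(commands=[1,0,0.0004,0,0,1,0,0.0004,0,0,1,0,0.0004,0,0])

```text
t: 8.02
tool_pos: [0.6065, 0.185, 0.0285]
orientation: [-2.044, -2.386, 0.0]
force: [-3.1, 0.2, 0.3]
opening: 0.0004
```

Emit:
jog_arm(commands=[1,0,0.0004,0,0,1,0,0.0004,0,0])

```text
t: 8.18
tool_pos: [0.6067, 0.185, 0.0285]
orientation: [-2.043, -2.385, 0.002]
force: [-7.4, 0.4, 5.7]
opening: 0.0
```

Emit:
jog_arm(commands=[1,0,0.0004,0,0,1,0,0.0002,0,0])

```text
t: 8.35
tool_pos: [0.6067, 0.185, 0.0284]
orientation: [-2.043, -2.385, 0.003]
force: [-10.2, -0.1, 7.3]
opening: 0.0005
```

Emit:
jog_arm(commands=[1,0,0.0003,0,0,1,0,0.0002,0,0,1,0,0,0,0])

```text
t: 8.6
tool_pos: [0.6067, 0.185, 0.0285]
orientation: [-2.042, -2.384, 0.005]
force: [-11.8, -1.4, 8.2]
opening: 0.0005
```

Emit:
jog_arm(commands=[1,0,0,0,0])

```text
t: 8.68
tool_pos: [0.6067, 0.185, 0.0285]
orientation: [-2.042, -2.384, 0.005]
force: [-12.4, -0.2, 8.2]
opening: 0.0004
```

Emit:
jog_arm(commands=[1,0,0.0003,0,0,1,0,0.0003,0,0,1,0,0,0,0,1,0,0,0,0])

```text
t: 9.02
tool_pos: [0.6068, 0.185, 0.0285]
orientation: [-2.042, -2.384, 0.006]
force: [-14.4, -1.8, 11.0]
opening: 0.0003
```

Emit:
jog_arm(commands=[1,0,0,0,0,1,0,0,0,0,1,0,0,0,0,1,0,0,0,0,1,0,0,0,0])

```text
t: 9.43
tool_pos: [0.6068, 0.185, 0.0285]
orientation: [-2.042, -2.384, 0.006]
force: [-14.0, -1.7, 10.7]
opening: 0.0007
```

Emit:
jog_arm(commands=[1,0,0,0,0,1,0,0,0,0,1,0,0,0,0,1,0,0,0,0,1,0,0,0,0])

```text
t: 9.85
tool_pos: [0.6068, 0.185, 0.0285]
orientation: [-2.042, -2.384, 0.006]
force: [-13.9, -2.0, 10.5]
opening: 0.0005
```

Emit:
jog_arm(commands=[1,0,0,0,0,1,0,0,0,0,1,0,0,0,0,1,0,0,0,0,1,0,0,0,0])

```text
t: 10.27
tool_pos: [0.6068, 0.185, 0.0285]
orientation: [-2.042, -2.384, 0.006]
force: [-15.0, -1.1, 10.9]
opening: 0.0005
```

```bash
python3 - <<'E'
from h import *
s=robot.read_state(); print(s["t"],s["force"],s["wrist_torque"],s["tool_pos"])
c=robot.read_camera("scene"); im=c["img"][225:315,220:340]
cv2.imwrite(f"pics/scene7.png",cv2.resize(im,(800,600),interpolation=cv2.INTER_CUBIC))
E
```

```text
10.2667 [-14.97076185  -1.12617438  10.91650456] [-0.25491531  2.41674723  0.01736892] [0.60677326 0.18499472 0.02846855]
```

View pics/scene7.png

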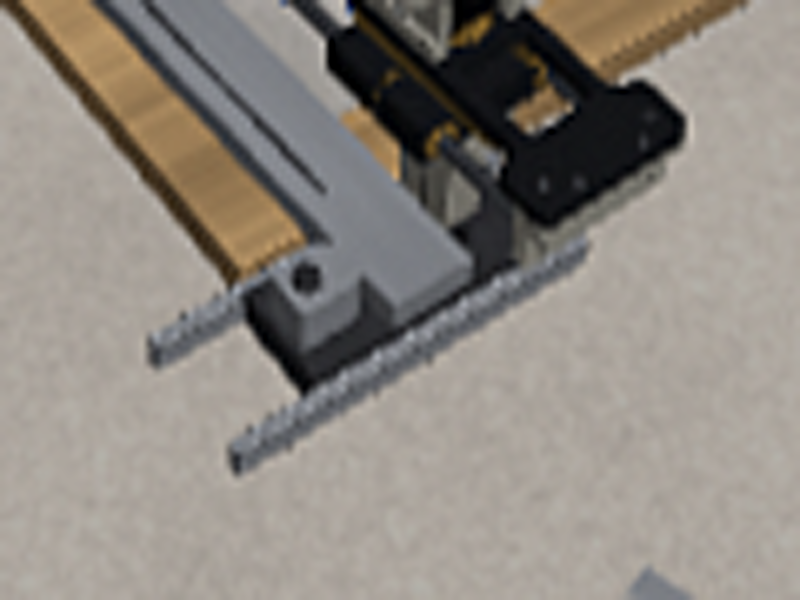

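The bar is against the nose, and the side force held at 14–15 N for about 1.25 s. Now I'll back off gently and rise.

Emit:
jog_arm(commands=[1,0,0,0,0,1,0,0,0,0,1,0,-0.0006,0,0,1,0,-0.0008,0,0,1,0,-0.001,0,0,1,0,-0.002,0,0,1,0,-0.005,0,0,1,0,-0.01,0,0,1,0,-0.01,-0.01,0,1,0,-0.01,-0.03,0,1,0,-0.01,-0.04,0,1,0,-0.01,-0.04,0,1,0,0,-0.04,0,1,0,0,-0.04,0,1,0,0,-0.03,0,1,0,0,0,0,1,0,0,0,0])

```text
t: 11.73
tool_pos: [0.5519, 0.1764, 0.2617]
orientation: [2.041, 2.383, 0.008]
force: [-0.1, 0.2, 0.2]
opening: 0.0003
```

```bash
python3 - <<'E'
from h import *
plan([.512,.387,.15],98.9)
c=robot.read_camera("scene"); im=c["img"][225:315,220:340]
cv2.imwrite(f"pics/scene8.png",cv2.resize(im,(800,600),interpolation=cv2.INTER_CUBIC))
c=robot.read_camera("wrist"); im=c["img"]; np.save("c8.npy",c,allow_pickle=True)
cv2.imwrite(f"pics/wrist8.png",cv2.resize(im,(800,600),interpolation=cv2.INTER_CUBIC))
for t,z in [("stop",0),("pin_mid",.042),("holder",0)]:
    for p,s in pin(c,t): print(t,p,s,np.round(onz(c,*p,z),4))
E
```

```text
pos [0.5519 0.1764 0.2617] yaw 98.83 F [-0.1  0.2  0.2] tool delta mm [214.2  -7.8 111.7] turn -0.07 t 11.7333
pin_mid [168.3 407.3] 0.75 [0.5092 0.3895 0.042 ]
pin_mid [106.9 434.5] 0.71 [0.4221 0.4018 0.042 ]
pin_mid [139.2 346.5] 0.68 [0.4826 0.2935 0.042 ]
pin_mid [114.   55.4] 0.6 [ 0.5109 -0.1079  0.042 ]
holder [168.8 389.1] 0.62 [0.5172 0.3857 0.    ]
```

View pics/scene8.png

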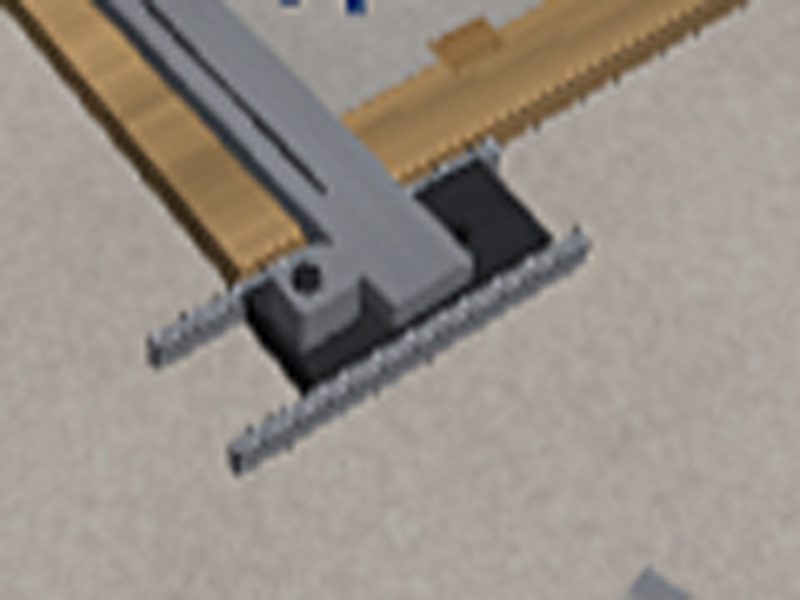

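View pics/wrist8.png

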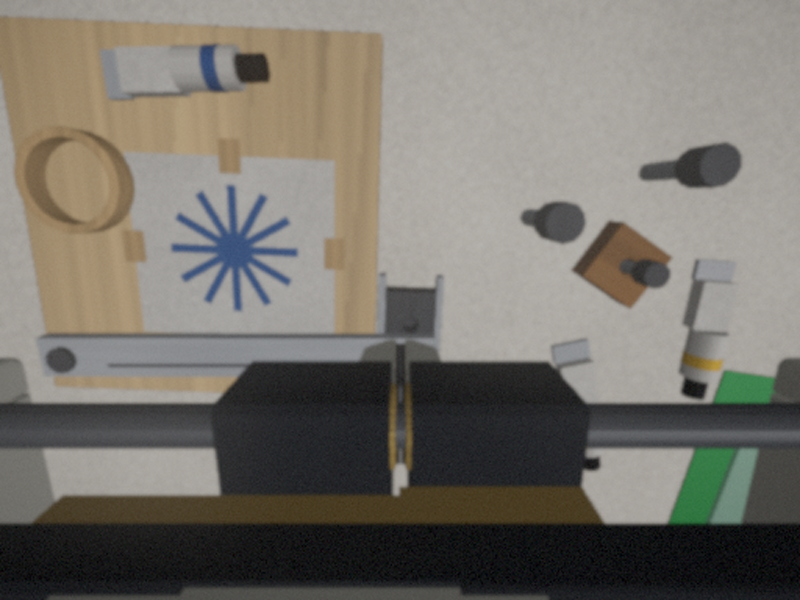

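Both views show the bar parallel and home, with its end at the nose. In the wrist view the socket shows at (410,325). I'll work out where to stand for a close socket view.

```bash
python3 - <<'E'
from h import *
c=np.load("c8.npy",allow_pickle=True).item(); s=robot.read_state()
print(s["q"])
print("socket",onz(c,325*.64,410*.64,.023)); 
im=c["img"][175:230,235:295]; cv2.imwrite("pics/w8z.png",np.clip(cv2.resize(im,None,fx=10,fy=10,interpolation=cv2.INTER_CUBIC)*1.8,0,255))
# view planning: tool-frame offset of point at height .023 seen at row150 col256 when TCP z = zt
M=R.from_rotvec(s["orientation"]).as_matrix(); o,d=ray(c,160,256)
for zt in [.12,.15,.18]:
    h=o[2]-s["tool_pos"][2]; P=o+d*((.023-(zt+h))/d[2]); off=P-s["tool_pos"]; off[2]=0
    w=off+0; print(zt,"point rel TCP in tool",np.round(M.T@w,4), "TCP for socket", np.round(np.array([.6075,.195])-w[:2],4), "cam h",h)
E
```

```text
[ 2.21091227e-01  5.83653510e-02  1.49654312e+00 -7.03896053e-05
  1.59009206e+00 -1.50387387e+00]
socket [0.60585225 0.19470036 0.023     ]
0.12 point rel TCP in tool [-0.0003 -0.0333  0.0001] TCP for socket [0.6403 0.2005] cam h 0.1691369575180361
0.15 point rel TCP in tool [-0.0003 -0.0296  0.0001] TCP for socket [0.6367 0.1998] cam h 0.1691369575180361
0.18 point rel TCP in tool [-0.0003 -0.0258  0.0001] TCP for socket [0.633  0.1992] cam h 0.1691369575180361[ WARN:0@0.786] global loadsave.cpp:1063 imwrite_ Unsupported depth image for selected encoder is fallbacked to CV_8U.
```

View pics/w8z.png

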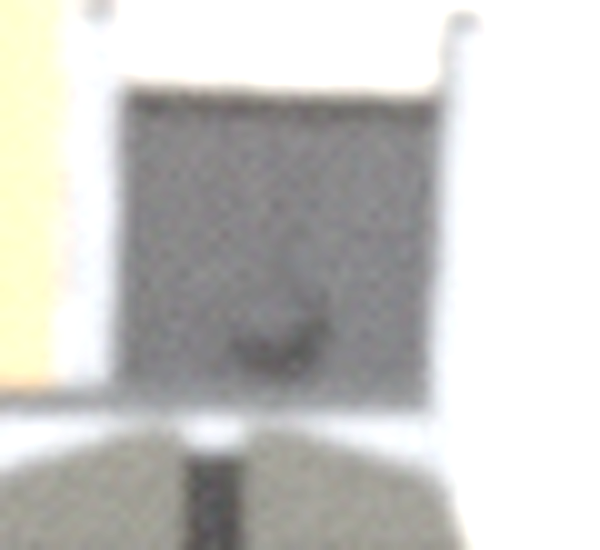

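Emit:
jog_arm(commands=[-0.1,0.0026,0.0219,0.028,0,-0.1,0.0026,0.0219,0.028,0,-0.1,0.0026,0.0219,0.028,0,-0.1,0.0026,0.0219,0.028,0,-0.1,0,0,0,0,-0.1,0,0,0,0])

```text
t: 12.48
tool_pos: [0.6327, 0.1993, 0.1409]
orientation: [-2.04, -2.382, 0.012]
force: [-0.4, 0.4, 0.8]
opening: 0.0361
```

```bash
cat > look.py <<'E'
from h import *
import sys
def look(tag,target=(.6065,.195,.023),half=40,n=4):
    cs=[robot.read_camera("wrist") for _ in range(n)]
    c=cs[0]; im=np.mean([k["img"].astype(float) for k in cs],0); c["img"]=im.astype(np.uint8); np.save(tag+".npy",c,allow_pickle=True)
    cv2.imwrite(f"pics/{tag}.png",cv2.resize(c["img"],(800,600),interpolation=cv2.INTER_CUBIC))
    r,q=proj(c,target); r0,q0=int(r)-half,int(q)-half
    z=im[max(r0,0):r0+2*half,max(q0,0):q0+2*half]; z=cv2.resize(z,(600,600),interpolation=cv2.INTER_CUBIC)
    g=z.mean(2); med=np.median(g); z=np.clip(z*(90/med),0,255).astype(np.uint8) if med<90 else z.astype(np.uint8)
    cv2.imwrite(f"pics/{tag}z.png",z); print(tag,"target px",r,q,"crop origin",r0,q0,"scale",600/(2*half)); return c
E
python3 - <<'E'
from look import *
look("w9"); plan([.6367,.1998,.15],98.9); print(robot.read_state()["opening"])
E
```

```text
w9 target px 166.72276685448676 256.197745986459 crop origin 126 216 scale 7.5
pos [0.636  0.2001 0.1494] yaw 98.85 F [ 0.3 -0.4 -0.5] tool delta mm [-0.4  0.6 -0.6] turn -0.05 t 12.6833
0.04953094538816372
```

View pics/w9z.png

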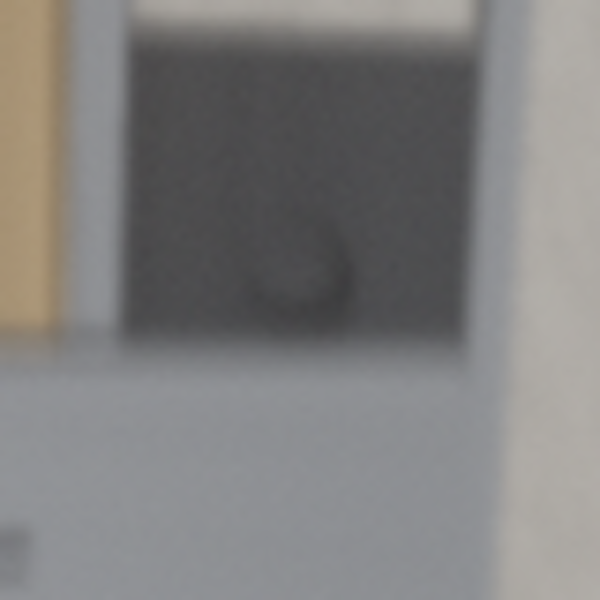

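View pics/w9.png

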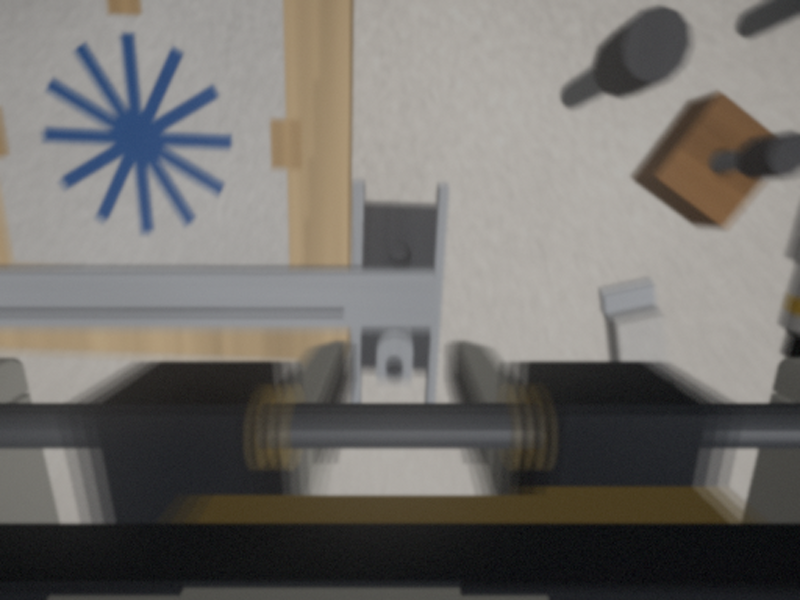

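The arm was still settling, so the averaged picture is blurred. I'll retake it with a stretched contrast.

```bash
sed -i 's/g=z.mean(2);.*/pass/; s/^    cv2.imwrite(f"pics\/{tag}z.png",z);/    g=z.mean(2); z=np.clip((g-30)*4,0,255).astype(np.uint8); cv2.imwrite(f"pics\/{tag}z.png",z);/; s/half=40/half=30/' look.py
python3 - <<'E'
from look import *
c=look("w10"); plan([.6367,.1998,.15],98.9)
E
```

```text
w10 target px 161.0758782856297 255.77614640009156 crop origin 131 225 scale 10.0
pos [0.6358 0.2001 0.1487] yaw 98.84 F [ 1.  -1.  -0.7] tool delta mm [-0.4  0.8 -1.3] turn -0.06 t 12.8833
```

View pics/w10z.png

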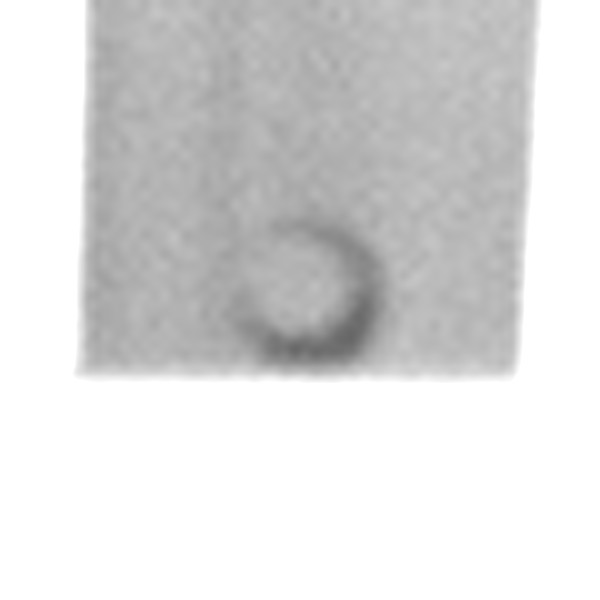

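The socket ring is clear, with its centre at crop (312,290). I'll turn 90° over the same spot to cancel the camera's offset. The pin needs a grasp along this direction too.

Emit:
jog_arm(commands=[-0.1,-0.015,-0.0157,0,0,-0.1,-0.015,-0.0157,0,0,-0.1,0,0,0,6.92,-0.1,0,0,0,6.92,-0.1,0,0,0,6.92,-0.1,0,0,0,6.92,-0.1,0,0,0,6.92,-0.1,0,0,0,6.92,-0.1,0,0,0,6.92,-0.1,0,0,0,6.92,-0.1,0,0,0,6.92,-0.1,0,0,0,6.92,-0.1,0,0,0,6.92,-0.1,0,0,0,6.92,-0.1,0,0,0,6.96,-0.1,0,0,0,0,-0.1,0,0,0,0,-0.1,0,0,0,0,-0.1,0,0,0,0])

```text
t: 14.47
tool_pos: [0.6089, 0.1655, 0.1468]
orientation: [-3.132, -0.247, -0.001]
force: [1.0, -0.4, -0.2]
opening: 0.0511
```

```bash

python3 - <<'E'
from look import *
c=look("w11",target=(.6055,.195,.023)); plan([.6094,.1657,.149],8.84)
E
```

```text
w11 target px 160.9321009813218 257.7478101085422 crop origin 130 227 scale 10.0
pos [0.6088 0.1655 0.1465] yaw 8.9 F [ 0.5 -0.3  0.4] tool delta mm [ 0.6 -0.1 -2.5] turn 0.06 t 14.6667
```

View pics/w11z.png

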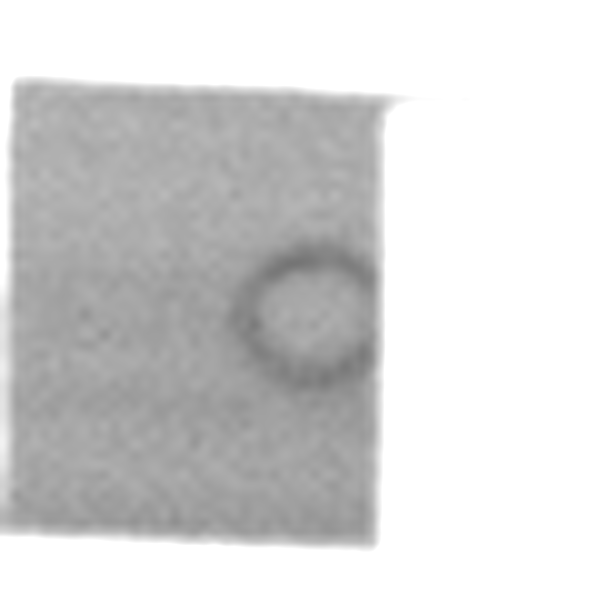

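View pics/w11.png

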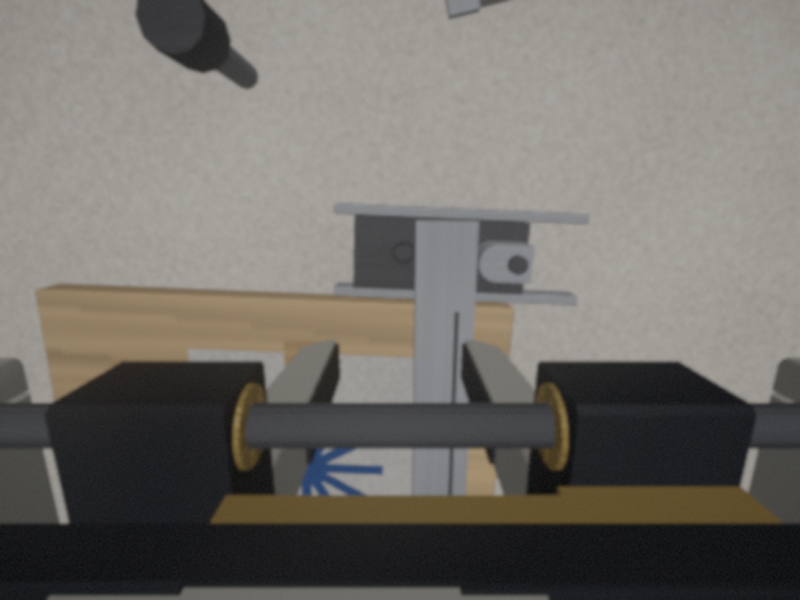

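```bash

python3 - <<'E'
from h import *
c=np.load("w10.npy",allow_pickle=True).item();print(onz(c,159.55,255.75,.023))
c=np.load("w11.npy",allow_pickle=True).item();print(onz(c,161.05,257.2,.023))
c=np.load("c8.npy",allow_pickle=True).item();print(onz(c,273*.64,655*.64,.078))
plan([.513,.3867,.2],8.84); print(robot.read_state()["q"])
E
```

```text
[0.60486241 0.19471611 0.023     ]
[0.60493596 0.19478138 0.023     ]
[0.51265343 0.38632649 0.078     ]
pos [0.6088 0.1655 0.1465] yaw 8.9 F [ 0.5 -0.3  0.4] tool delta mm [ -60.4 -233.4  -53.5] turn 0.06 t 14.6667
[1.84118943e-01 2.54611686e-01 1.48053368e+00 4.00842022e-06
 1.40651169e+00 2.88093063e-02]
```

Emit:
jog_arm(commands=[-0.1,-0.01,-0.0344,-0.009,0,-0.1,-0.01,-0.0344,-0.009,0,-0.1,-0.01,-0.0344,-0.009,0,-0.1,-0.01,-0.0344,-0.009,0,-0.1,-0.01,-0.0344,-0.009,0,-0.1,-0.01,-0.0344,-0.009,0,-0.1,0,0,0,0,-0.1,0,0,0,0,-0.1,0,0,0,0,-0.1,0,0,0,0])

```text
t: 15.5
tool_pos: [0.5182, 0.3589, 0.1998]
orientation: [3.132, 0.241, -0.001]
force: [0.7, 0.4, -0.2]
opening: 0.0512
```

```bash

python3 - <<'E'
from look import *
c=look("w12",target=(.513,.3865,.078),n=2); plan([.513,.3865,.12],8.84)
for p,s in pin(c,"pin_mid"): print(p,s,onz(c,*p,.042))
E
```

```text
w12 target px 162.6318268907191 255.86891432432574 crop origin 132 225 scale 10.0
pos [0.5183 0.3587 0.1998] yaw 8.74 F [ 0.4 -0.1 -0.8] tool delta mm [ -1.  -28.3  79.8] turn -0.1 t 15.6
[138.7 183.7] 0.86 [0.42497528 0.39673392 0.042     ]
[230.6 219.1] 0.8 [0.48033474 0.28787825 0.042     ]
[158.  260.5] 0.66 [0.51832615 0.38815712 0.042     ]
```

View pics/w12.png

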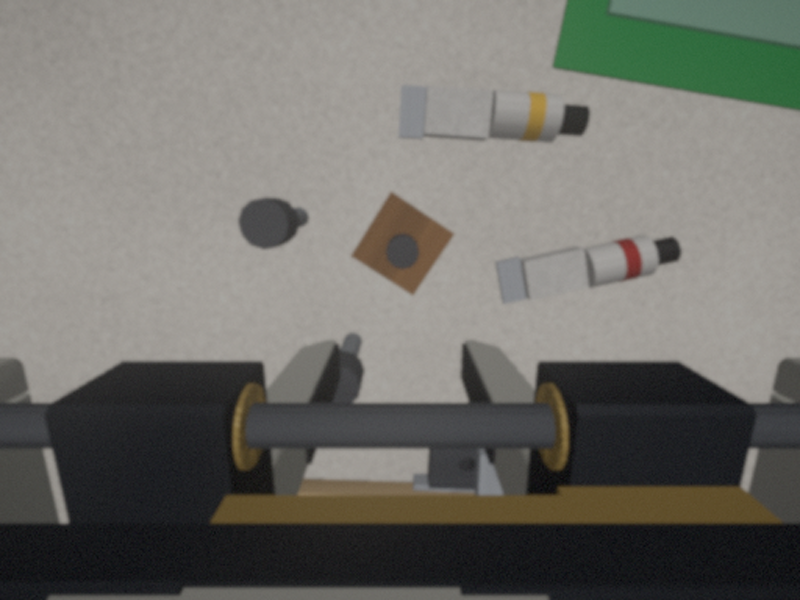

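```bash

python3 - <<'E'
from h import *
c=np.load("w12.npy",allow_pickle=True).item();print(onz(c,160.4,257.2,.078),onz(c,244.5*.64,402.2*.64,.03))
for nm in ["c1","c8"]: pass
c=np.load("c8.npy",allow_pickle=True).item()
for u,v in [(620,222),(671,258),(630,306),(575,270)]: print(onz(c,v*.64,u*.64,.03))
E
```

```text
[0.51404257 0.38908768 0.078     ] [0.51462028 0.38809712 0.03      ]
[0.47538578 0.3704725  0.03      ]
[0.50041617 0.42754069 0.03      ]
[0.55178172 0.40261399 0.03      ]
[0.52554285 0.34070716 0.03      ]
```

View pics/w12z.png

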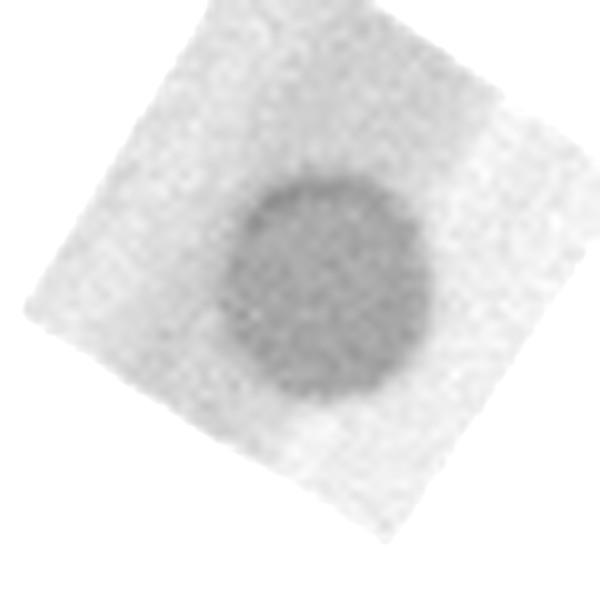

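Looking down, the head is at (402,251) over the holder's middle, and the pin is at about (0.514, 0.388). I'll descend and grip lightly at this yaw to centre it, then regrip at 90°.

Emit:
jog_arm(commands=[-0.1,0,-0.0299,0,0,-0.1,0,0,0.037,0,-0.1,0,0,0.037,0,-0.1,0,0,0.037,0,-0.1,0,0,0.0265,0,-0.1,0,0,0.012,0,-0.1,0,0,0,0,-0.1,0,0,0,0,1,0,0,0,0,1,0,0,0,0,1,0,0,0,0,1,0,0,0,0,1,0,0,0,0], grip_force=5)

```text
t: 16.73
tool_pos: [0.5138, 0.3901, 0.0521]
orientation: [-3.131, -0.242, -0.002]
force: [0.7, -0.1, 2.7]
opening: 0.0224
```

Emit:
jog_arm(commands=[-0.5,0,0,0,0,-0.5,0,0,0,0,-0.5,0,0,0,0,-0.5,0,0,0,0])

```text
t: 17.07
tool_pos: [0.5131, 0.3897, 0.0509]
orientation: [3.132, 0.242, -0.0]
force: [-0.6, 0.2, -0.2]
opening: 0.0449
```

```bash
python3 - <<'E'
from h import *
plan([.5138,.3883,.05],98.84); print(robot.read_state()["opening"])
c=robot.read_camera("scene"); im=c["img"][235:335,330:450]
cv2.imwrite(f"pics/scene13.png",cv2.resize(im,(800,600),interpolation=cv2.INTER_CUBIC))
E
```

```text
pos [0.5131 0.3897 0.0509] yaw 8.84 F [-0.6  0.2 -0.2] tool delta mm [0.5 1.5 0.9] turn -90.0 t 17.0667
0.04490202667138171
```

View pics/scene13.png

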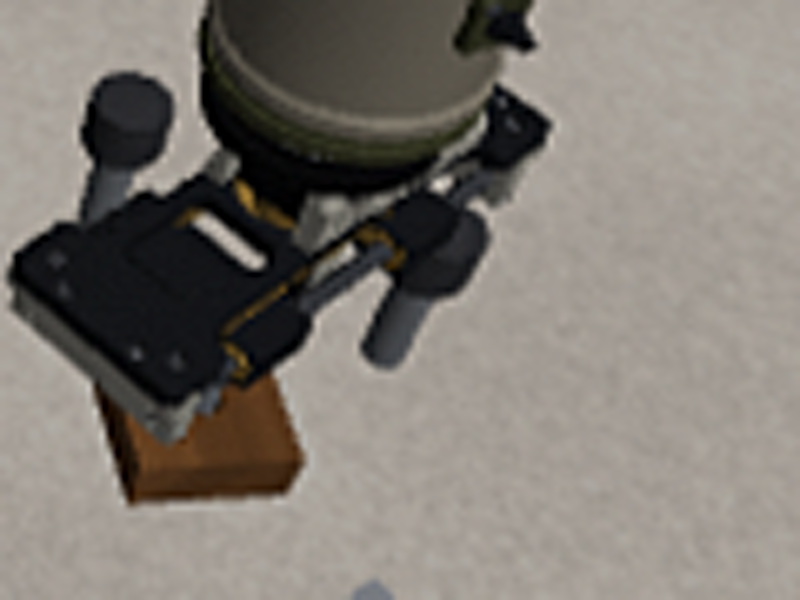

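Emit:
jog_arm(commands=[-0.4,0.0007,0,0,0,-0.4,0,0,0,-6.92,-0.4,0,0,0,-6.92,-0.4,0,0,0,-6.92,-0.4,0,0,0,-6.92,-0.4,0,0,0,-6.92,-0.4,0,0,0,-6.92,-0.4,0,0,0,-6.92,-0.4,0,0,0,-6.92,-0.4,0,0,0,-6.92,-0.4,0,0,0,-6.92,-0.4,0,0,0,-6.92,-0.4,0,0,0,-6.92,-0.4,0,0,0,-6.92,-0.4,0,0,0,0,-0.4,0,0,0,0])

```text
t: 18.45
tool_pos: [0.514, 0.3898, 0.051]
orientation: [2.049, 2.381, -0.0]
force: [-0.8, 0.2, -0.3]
opening: 0.0652
```

Emit:
jog_arm(commands=[1,0,0,0,0,1,0,0,0,0,1,0,0,0,0,1,0,0,0,0,1,0,0,0,0,1,0,0,0,0,1,0,0,0,0], grip_force=5)

```text
t: 19.03
tool_pos: [0.514, 0.3898, 0.0511]
orientation: [2.045, 2.385, 0.0]
force: [-0.5, -0.3, 0.3]
opening: 0.0232
```

Emit:
jog_arm(commands=[1,0,0,0,0,1,0,0,0,0,1,0,0,-0.003,0,1,0,0,-0.007,0,1,0,0,-0.015,0,1,0,0,-0.025,0,1,0,0,-0.025,0,1,0,0,-0.015,0,1,0,0,0,0,1,0,0,0,0], grip_force=20)

```text
t: 19.87
tool_pos: [0.5147, 0.3903, 0.1425]
orientation: [2.044, 2.385, 0.004]
force: [0.1, 0.5, -1.7]
opening: 0.0226
```

```bash
python3 - <<'E'
from h import *
plan([.6049,.1948,.14],98.84); print(robot.read_state()["opening"])
c=robot.read_camera("scene"); im=c["img"][225:345,310:470]
cv2.imwrite(f"pics/scene14.png",cv2.resize(im,(800,600),interpolation=cv2.INTER_CUBIC))
E
```

```text
pos [0.5147 0.3903 0.1425] yaw 98.8 F [ 0.1  0.5 -1.7] tool delta mm [-207.    59.2    2.4] turn -0.04 t 19.8667
0.022603237698964766
```

View pics/scene14.png

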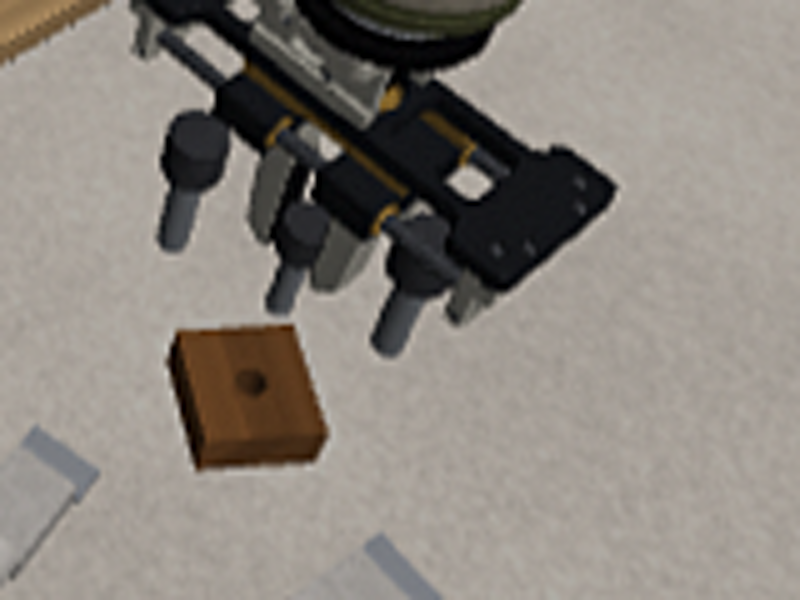

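The pin hangs upright between the fingers, clear of the holder. Next I'll carry it over the socket.

Emit:
jog_arm(commands=[1,-0.02,0.0057,0,0,1,-0.034,0.0097,0,0,1,-0.034,0.0097,0,0,1,-0.034,0.0097,0,0,1,-0.034,0.0097,0,0,1,-0.034,0.0097,0,0,1,-0.017,0.005,0,0,1,0,0,0,0,1,0,0,0,0,1,0,0,0,0,1,0,0,0,0])

```text
t: 20.83
tool_pos: [0.6031, 0.1954, 0.14]
orientation: [-2.042, -2.386, 0.002]
force: [-0.2, 0.4, -0.8]
opening: 0.0222
```

```bash
python3 - <<'E'
from h import *
plan([.6049,.1948,.078],98.84); s=robot.read_state(); print(s["opening"], R.from_rotvec(s["orientation"]).as_matrix()[:,2])
E
```

```text
pos [0.6031 0.1954 0.14  ] yaw 98.87 F [-0.2  0.4 -0.8] tool delta mm [-0.9  1.8 62. ] turn 0.03 t 20.8333
0.022184708307411465 [-1.64602749e-03 -5.14561783e-06 -9.99998645e-01]
```

Emit:
jog_arm(commands=[1,-0.0009,0.0018,0,0,1,0,0,0.02,0,1,0,0,0.02,0,1,0,0,0.01,0,1,0,0,0,0,1,0,0,0,0,1,0,0,0,0,1,0,0,0,0])

```text
t: 21.5
tool_pos: [0.607, 0.1941, 0.0927]
orientation: [2.043, 2.384, 0.003]
force: [0.3, 0.4, -0.3]
opening: 0.0225
```

```bash
python3 - <<'E'
from h import *
plan([.6049,.1948,.078],98.84); s=robot.read_state(); print(s["opening"])
c=robot.read_camera("scene"); im=c["img"][215:305,235:355]
cv2.imwrite(f"pics/scene15.png",cv2.resize(im,(800,600),interpolation=cv2.INTER_CUBIC))
for z in (.023,.045): print(proj(c,[.6049,.1948,z]), (proj(c,[.6049,.1948,z])-[215,235])*6.667)
c=robot.read_camera("wrist")
cv2.imwrite(f"pics/wrist15.png",cv2.resize(c["img"],(800,600),interpolation=cv2.INTER_CUBIC))
E
```

```text
pos [0.607  0.1941 0.0927] yaw 98.81 F [ 0.3  0.4 -0.3] tool delta mm [ 1.  -2.  14.7] turn -0.03 t 21.5
0.02254388297666665
[259.04554609 288.42927302] [293.65165576 356.21296325]
[254.2249156  288.78346257] [261.51251228 358.57434492]
```

View pics/scene15.png

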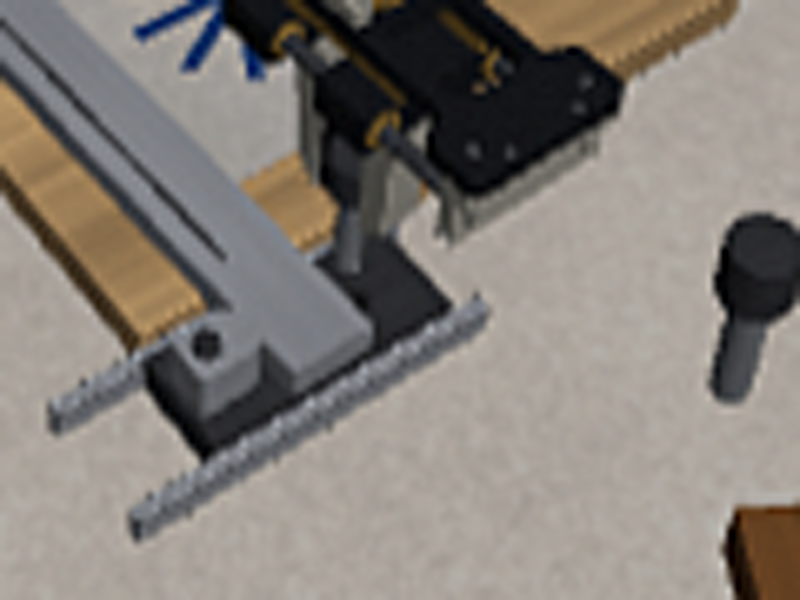

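View pics/wrist15.png

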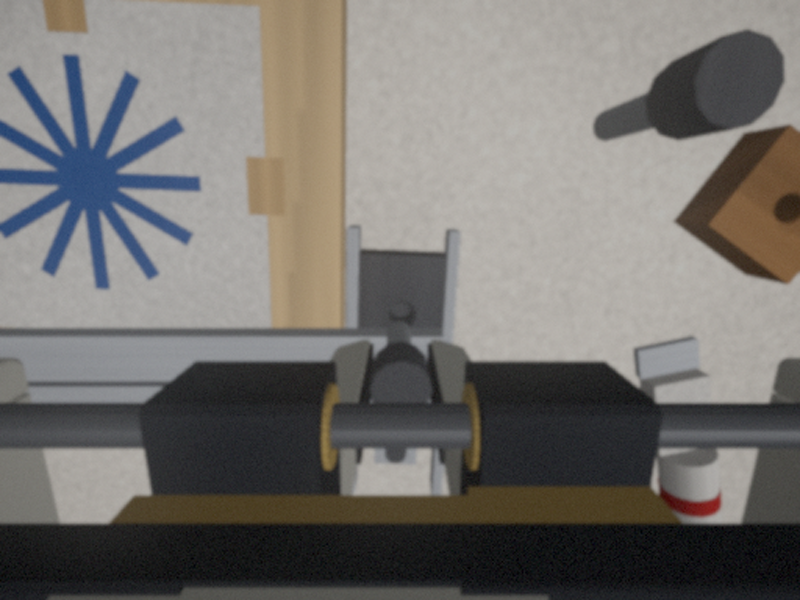

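The wrist view shows the pin's foot just past the socket, whose rim is at (400,312). I'll check that the pose has settled and zoom in.

```bash
python3 - <<'E'
from look import *
plan([.6049,.1948,.078],98.84)
c=look("w16",target=(.6049,.1948,.023),n=3)
plan([.6049,.1948,.078],98.84)
s=robot.read_state()
p=s["tool_pos"]; 
for pt in ([p[0],p[1],p[2]-.0451],[.6049,.1948,.023]): r=proj(c,pt); q0=proj(c,(.6049,.1948,.023)).astype(int)-30; print("crop px (row,col)",(r-q0)*10)
E
```

```text
pos [0.6069 0.194  0.0925] yaw 98.8 F [ 0.1  0.8 -0.6] tool delta mm [ 1.1 -1.9 14.5] turn -0.04 t 21.6
w16 target px 200.20284896242686 257.656939283496 crop origin 170 227 scale 10.0
pos [0.6064 0.1937 0.0917] yaw 98.79 F [ 0.1  0.4 -0.8] tool delta mm [ 1.3 -1.4 13.7] turn -0.05 t 21.75
crop px (row,col) [394.76710018 293.27089406]
crop px (row,col) [302.02848962 306.56939283]
```

View pics/w16z.png

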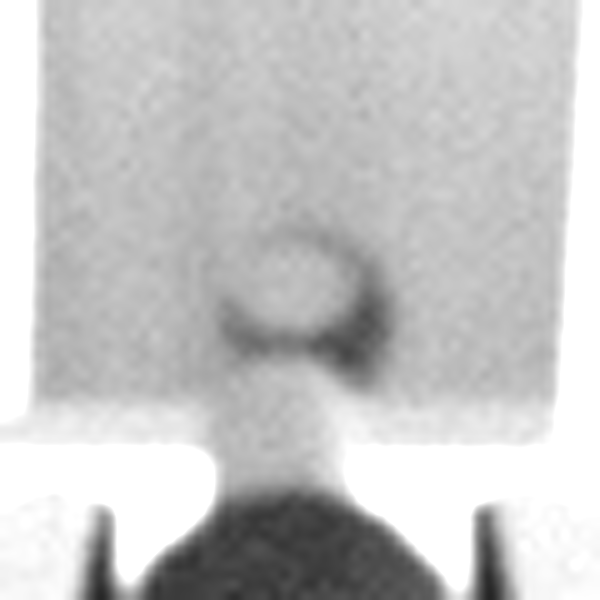

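Emit:
jog_arm(commands=[1,0,0,0,0,1,0,0,0,0,1,0,0,0,0,1,0,0,0,0,1,0,0,0,0,1,0,0,0,0])

```text
t: 22.25
tool_pos: [0.606, 0.1937, 0.091]
orientation: [-2.044, -2.385, 0.0]
force: [0.1, 0.5, -0.1]
opening: 0.0222
```

```bash
python3 - <<'E'
from look import *
plan([.6049,.1948,.078],98.84)
c=look("w17",target=(.6049,.1948,.023),n=3)
plan([.6049,.1948,.078],98.84)
s=robot.read_state(); p=s["tool_pos"]; q0=proj(c,(.6049,.1948,.023)).astype(int)-30
for pt in ([p[0],p[1],p[2]-.0451],[p[0],p[1],p[2]+.005],[.6049,.1948,.023]): print("crop px (row,col)",(proj(c,pt)-q0)*10)
im=c["img"].astype(float).mean(2)[q0[0]:q0[0]+60,q0[1]:q0[1]+60]
cv2.imwrite("pics/w17y.png",cv2.resize(np.clip((im-20)*1.6,0,255).astype(np.uint8),(600,600),interpolation=cv2.INTER_CUBIC))
E
```

```text
pos [0.606  0.1937 0.091 ] yaw 98.8 F [ 0.1  0.5 -0.1] tool delta mm [ 1.3 -0.9 13. ] turn -0.04 t 22.25
w17 target px 201.79853193795225 257.80388091485406 crop origin 171 227 scale 10.0
pos [0.606  0.1937 0.091 ] yaw 98.8 F [ 0.2  0.1 -0. ] tool delta mm [ 1.3 -0.9 13. ] turn -0.04 t 22.4
crop px (row,col) [394.56644833 294.65011631]
crop px (row,col) [631.47954917 296.95732353]
crop px (row,col) [307.98531938 308.03880915]
```

View pics/w17y.png

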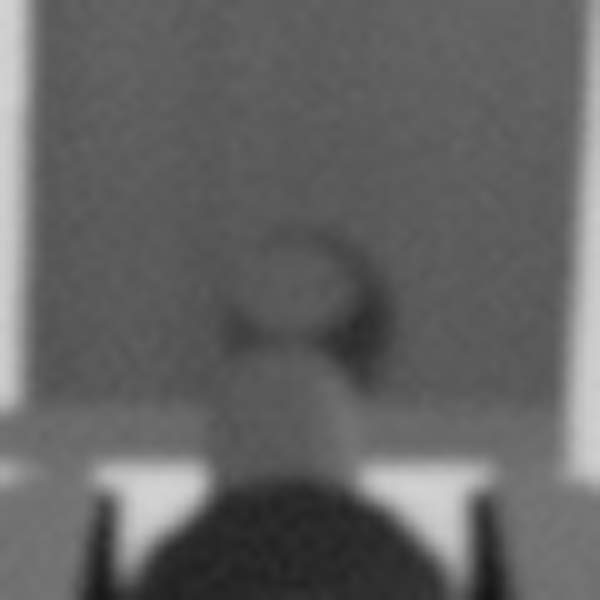

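Emit:
jog_arm(commands=[1,0.0015,-0.0009,0,0,1,0,0,0.006,0,1,0,0,0.006,0,1,0,0,0.005,0,1,0,0,0,0,1,0,0,0,0,1,0,0,0,0,1,0,0,0,0,1,0,0,0,0,1,0,0,0,0,1,0,0,0,0,1,0,0,0,0])

```text
t: 23.4
tool_pos: [0.605, 0.1951, 0.0742]
orientation: [2.044, 2.385, 0.0]
force: [0.3, 0.5, -1.2]
opening: 0.0227
```

```bash
cat > l2.py <<'E'
from look import *
import sys
tag=sys.argv[1]
plan([.6049,.1948,.073],98.84)
c=look(tag,target=(.6049,.1948,.023),n=3)
s=robot.read_state(); p=s["tool_pos"]; q0=proj(c,(.6049,.1948,.023)).astype(int)-30
for pt in ([p[0],p[1],p[2]-.0451],[.6049,.1948,.023]): print("crop px (row,col)",(proj(c,pt)-q0)*10)
im=c["img"].astype(float).mean(2)[q0[0]:q0[0]+60,q0[1]:q0[1]+60]
cv2.imwrite(f"pics/{tag}y.png",cv2.resize(np.clip((im-20)*2.2,0,255).astype(np.uint8),(600,600),interpolation=cv2.INTER_CUBIC))
E
python3 l2.py w18
```

```text
pos [0.605  0.1951 0.0742] yaw 98.8 F [ 0.3  0.5 -1.2] tool delta mm [-0.3 -0.1  1.2] turn -0.04 t 23.4
w18 target px 208.0732812855045 256.16696112999 crop origin 178 226 scale 10.0
crop px (row,col) [322.61988191 304.6629456 ]
crop px (row,col) [300.73281286 301.6696113 ]
```

View pics/w18y.png

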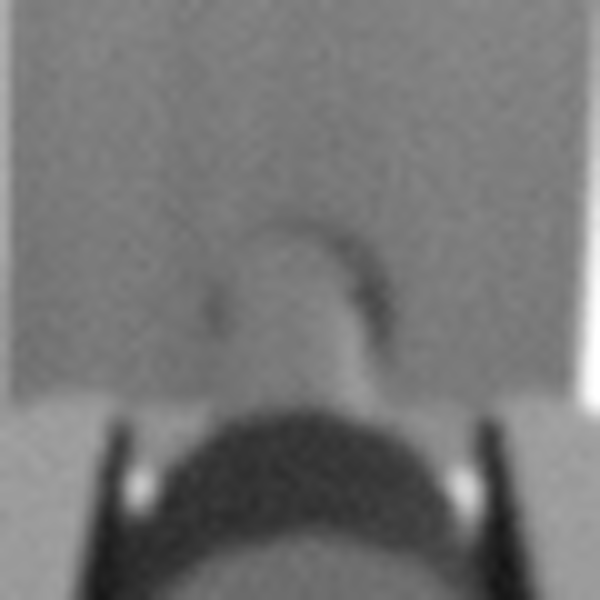

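The pin's foot sits within the socket ring in the image. I'll lower it gently and watch the force.

Emit:
jog_arm(commands=[1,-0.0002,0,0.0015,0,1,0,0,0.0015,0,1,0,0,0.0015,0,1,0,0,0.0015,0,1,0,0,0.001,0,1,0,0,0,0,1,0,0,0,0])

```text
t: 24.13
tool_pos: [0.6048, 0.1948, 0.0669]
orientation: [-2.044, -2.385, 0.0]
force: [0.1, 0.1, -1.3]
opening: 0.0226
```

Emit:
jog_arm(commands=[1,0,0,0.001,0,1,0,0,0.001,0,1,0,0,0,0,1,0,0,0,0])

```text
t: 24.47
tool_pos: [0.6049, 0.1948, 0.065]
orientation: [-2.044, -2.385, 0.0]
force: [0.3, 0.6, -0.8]
opening: 0.0221
```

Emit:
jog_arm(commands=[1,0,0,0.0012,0,1,0,0,0.0012,0,1,0,0,0.0012,0,1,0,0,0.0012,0,1,0,0,0.0012,0,1,0,0,0,0])

```text
t: 24.97
tool_pos: [0.6048, 0.1948, 0.0586]
orientation: [-2.044, -2.385, 0.0]
force: [-0.1, 0.4, -0.1]
opening: 0.0226
```

Emit:
jog_arm(commands=[1,0,0,0.0012,0,1,0,0,0.0012,0,1,0,0,0.0012,0,1,0,0,0.0012,0,1,0,0,0.0012,0,1,0,0,0,0])

```text
t: 25.47
tool_pos: [0.6048, 0.1948, 0.0527]
orientation: [-2.044, -2.385, 0.0]
force: [0.5, -0.3, -0.3]
opening: 0.0226
```

Still no resistance, with about 4.6 mm to go.

Emit:
jog_arm(commands=[1,0,0,0.001,0,1,0,0,0.001,0,1,0,0,0.001,0,1,0,0,0.0005,0,1,0,0,0,0,1,0,0,0,0])

```text
t: 25.97
tool_pos: [0.6049, 0.1948, 0.0495]
orientation: [-2.045, -2.385, 0.0]
force: [-0.4, -0.6, -1.2]
opening: 0.0223
```

Emit:
jog_arm(commands=[1,0,0,0.0005,0,1,0,0,0.0003,0,1,0,0,0,0,1,0,0,0,0])

```text
t: 26.3
tool_pos: [0.6049, 0.1949, 0.0487]
orientation: [-2.044, -2.385, 0.0]
force: [-0.3, 0.2, -1.1]
opening: 0.0223
```

Emit:
jog_arm(commands=[1,0,0,0.0004,0,1,0,0,0.0003,0,1,0,0,0,0,1,0,0,0,0])

```text
t: 26.63
tool_pos: [0.6049, 0.1949, 0.048]
orientation: [2.044, 2.385, 0.0]
force: [0.2, 0.6, -0.6]
opening: 0.0225
```

Emit:
jog_arm(commands=[1,0,0,0.0003,0,1,0,0,0.0003,0,1,0,0,0,0,1,0,0,0,0])

```text
t: 26.97
tool_pos: [0.6052, 0.1949, 0.0479]
orientation: [2.044, 2.385, 0.001]
force: [0.1, -0.3, 4.2]
opening: 0.0226
```

The pin has bottomed at the predicted height with only 4 N. Now I'll let go and rise.

Emit:
jog_arm(commands=[0.3,0,0,-0.0002,0,0.1,0,0,0,0,0,0,0,0,0,0,0,0,0,0,0,0,0,0,0,0,0,0,-0.005,0,0,0,0,-0.01,0,0,0,0,-0.02,0,0,0,0,-0.03,0,0,0,0,-0.03,0,0,0,-0.03,-0.02,0,0,0,-0.03,-0.02,0,0,0,-0.02,0,0,0,0,0,0,0,0,0,0,0,0,0,0,0,0,0])

```text
t: 28.3
tool_pos: [0.5264, 0.1827, 0.1832]
orientation: [2.044, 2.385, 0.001]
force: [0.5, 0.3, -0.7]
opening: 0.0465
```

```bash
python3 - <<'E'
from h import *
plan([.6049,.1948,.078],98.84)
c=robot.read_camera("scene"); im=c["img"][215:305,235:355]
cv2.imwrite(f"pics/scene20.png",cv2.resize(im,(800,600),interpolation=cv2.INTER_CUBIC))
for z in (.023,.053,.075): print(z,(proj(c,[.6049,.1948,z])-[215,235])*6.667)
c=robot.read_camera("wrist")
cv2.imwrite(f"pics/wrist20.png",cv2.resize(c["img"],(800,600),interpolation=cv2.INTER_CUBIC))
c=robot.read_camera("top")
cv2.imwrite(f"pics/top20.png",cv2.resize(c["img"],(800,600),interpolation=cv2.INTER_CUBIC))
E
```

```text
pos [0.5264 0.1827 0.1832] yaw 98.8 F [ 0.5  0.3 -0.7] tool delta mm [-1.000e-01  7.930e+01  1.053e+02] turn -0.04 t 28.3
0.023 [293.65165576 356.21296325]
0.053 [249.57362836 359.45153886]
0.075 [216.02260958 361.91665623]
```

View pics/scene20.png

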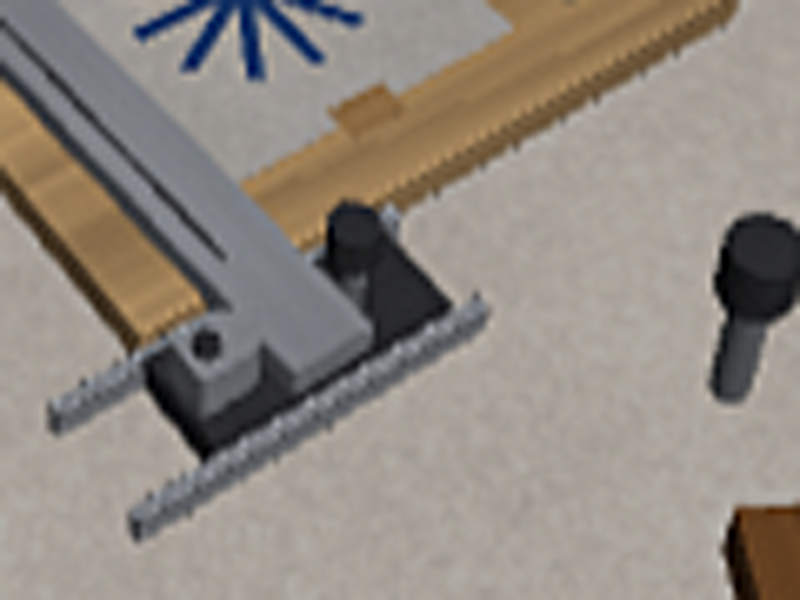

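View pics/wrist20.png

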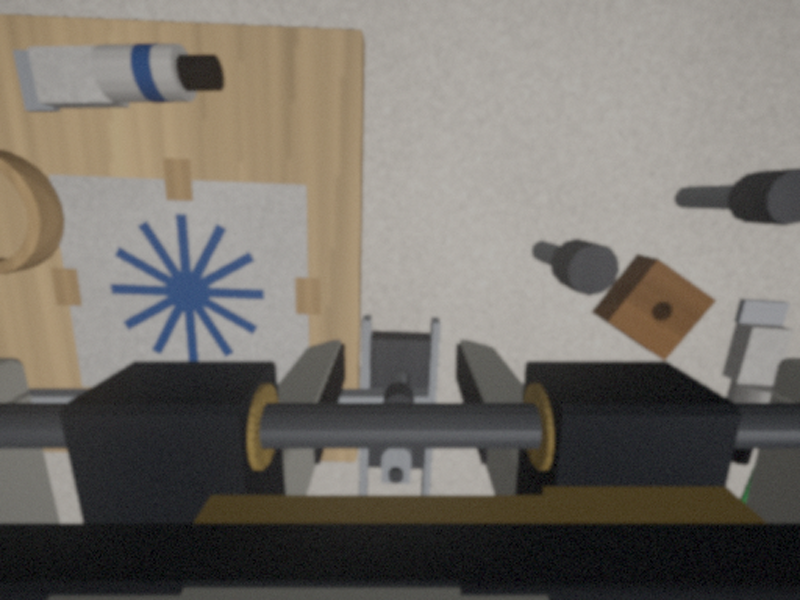

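View pics/top20.png

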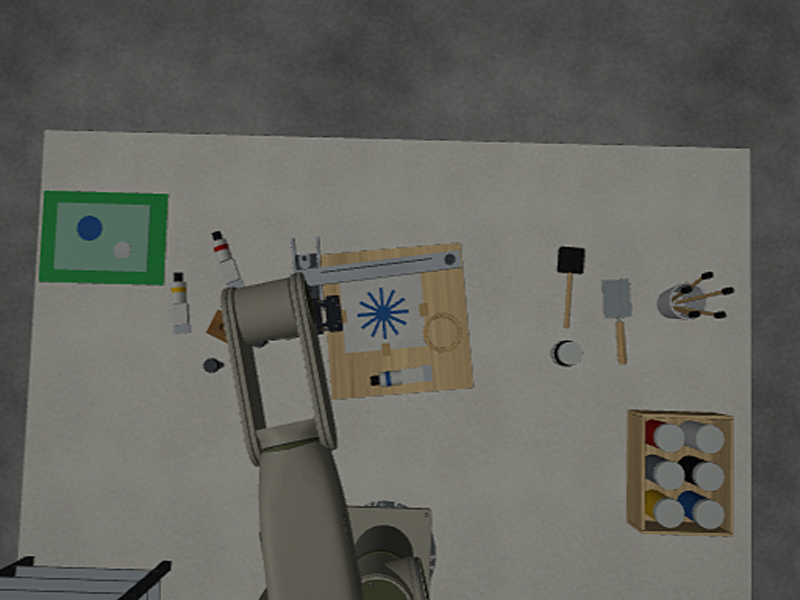

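The pin stands upright in the socket, its head top at (355,215) in the scene crop, where a fully seated pin should show. The bar is still at the nose, the other things have not moved, and the gripper is clear.

```bash
python3 -c "
from plant import robot
print(robot.close_job())"
```

```text
the job is handed in; nothing more can be done
None
```

The bar is home against the stop, the keeper pin is fully in its socket, and I handed the job in at about 28.5 s of the 72 s allowed.

- **Bar:** I swung it home with the closed fingers at about the height of bar_face. The sideways press was steady at 14–15 N for about 1.25 s. The fingers also dragged on the bar with about 11 N, pressing it down onto the board, so the total was about 18 N. Every reading stayed under 25 N.
- **Pin:** I took the small pin from the holder and centred it with two light grips 90° apart. It went into the socket without resistance and bottomed at the expected height with about 4 N.
- **Last checks:** The final pictures show the pin upright in the socket, the bar still at the nose and the gripper clear. The other things look unmoved, though the arm partly hid the holder area in the top view.
- **Checks that disagreed:** The wrist camera put the held pin's foot about 0.8 mm sideways of where the arm readings did. I split the difference, and the pin went in freely. Pose readings also settled slowly after moves, so I waited and measured again before lowering the pin.

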